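Stamp the rim of a clay lamp

TASK

Set up the rim-stamping press for the clay lamp that is sitting in it: on the key panel press, one at a time and fully down, the square key (wake), then the key shaped like the lamp in the press (the scalloped-round or the star key, never the other one), then the long bar key (start). Then gently push the press's wooden palm knob 35 mm down against its spring, so that the rubber pad rests on the lamp's rim without ever being squeezed hard, keep it there for three seconds, and finish while still holding it down there. Leave the lamps, the jar and the cup where they are.

Things in the scene. Friction and masses are not known exactly. Their poses are not given: they have to be found in the camera images.
- press: Rim-stamping press, fixed: steel base 110 x 160 x 12 mm with a low ring (58 mm wide, 6 mm high) nesting a lamp's foot; two posts 128 mm apart along its y carry a grey crosshead (40 x 156 mm, at 110-135 mm height) with a vertical plunger: palm knob on top, rubber pad below. Origin: on the table under the common centre of nest and plunger; z up. The lamp over it is the one in the press.
- knob_top (a point): Dark wooden palm knob on top of the plunger, a flat-topped disc 52 mm across and 20 mm high, with nothing above it. This point: centre of its top face, 215 mm above the table at rest, 180 mm when pushed down 35 mm. Pushed straight down.
- ram (a joint): Plunger travel (m): 0 = at rest (up), grows downward, stop at 0.060. Return spring: about 2.5 N to start moving, plus 0.15 N per mm; from 25 mm on (pad on the lamp) another 1 N plus 0.4 N per mm: about 13 N in all at 35 mm. It rises again when let go.
- pad_under (a point): Black rubber stamping pad, a disc 62 mm across with a steel backing, on its own small spring under the plunger. This point: centre of its underside, 67 mm above the table at rest; it meets the lamp's rim (42 mm above the table) after 25 mm of plunger travel.
- pad (a joint): How far the pad's own spring is compressed into the plunger (m): 0 = not, closed solid at 0.020 (plunger travel 45 mm), beyond which a push goes hard onto the lamp; about 0.010 at 35 mm plunger travel.
- panel: Key panel, fixed: a flat metal box 90 (x) x 215 (y) x 40 mm. Origin: centre of its underside, z up. Four black keys stand in a row along its y, 50 mm apart, at y = +75 (square), +25 (scalloped-round), -25 (star), -75 mm (bar), x = 0, tops 49 mm above the table.
- key_square (a joint): Wake key, 26 mm square. Value = how far it is pressed down (m): 0 = up, 0.006 = fully down; springs back by itself, about 1.5 N to start and 5 N fully down. 
- key_square_top (a point): Centre of that key's top face, 49 mm above the table when up; moves down with the key. (square key)
- key_round (a joint): Key with a round, scalloped outline, 32 mm across; for the scalloped-round lamp. Value = how far it is pressed down (m): 0 = up, 0.006 = fully down; springs back by itself, about 1.5 N to start and 5 N fully down. 
- key_round_top (a point): Centre of that key's top face, 49 mm above the table when up; moves down with the key. (scalloped-round key)
- key_star (a joint): Key with a five-pointed star outline, about 34 mm across; for the star lamp. Value = how far it is pressed down (m): 0 = up, 0.006 = fully down; springs back by itself, about 1.5 N to start and 5 N fully down. 
- key_star_top (a point): Centre of that key's top face, 49 mm above the table when up; moves down with the key. (star key)
- key_bar (a joint): Start key, a long bar 40 (panel x) x 13 (panel y) mm. Value = how far it is pressed down (m): 0 = up, 0.006 = fully down; springs back by itself, about 1.5 N to start and 5 N fully down. 
- key_bar_top (a point): Centre of that key's top face, 49 mm above the table when up; moves down with the key. (bar key)
- lamp_round: Terracotta oil lamp, a small bowl with a scalloped round rim 82 mm across, 30 mm high, loose, about 90 g. Origin: centre of its underside. It sits either in the press or on the plywood board (100 x 100 x 12 mm) beyond.
- lamp_star: Terracotta oil lamp, a small bowl with a five-pointed star rim about 103 mm across, 30 mm high, loose, about 90 g. Origin: centre of its underside. It sits wherever the round one does not.
- paint_jar: Bystander: closed paint jar, 60 mm across, 75 mm high, loose. Origin: centre of its underside.
- steel_cup: Bystander: open steel cup, 72 mm across, 85 mm high, loose. Origin: centre of its underside.
Not all that is in view belongs to the job. Several things look just like the press: the one meant starts farthest to the robot's left.

How it is judged:
By the outcome, as a careful person would: the job done as asked, in the order asked, and still so for the second after the job is handed in, while the arm keeps its last pose, push and grip.
It also fails if it takes over 54 s, if anything falls off the work surface, if the arm or the gripper's body presses on something with over 40 N, if the wrist force passes 120 N, or if a joint passes its speed limit or range.

ROBOT

A 6-joint arm with a two-finger parallel gripper is mounted at the origin on the work surface. World frame = base frame: x ahead of the robot, y to its left, z up, the work surface at z = 0. Lengths are in m, angles in rad, forces in N, time in s.
With the tool pointing down it reaches from about 0.2 to 0.875 m from the base axis. Payload 3.4 kg.
Tool frame: the origin (TCP) lies midway between the tips of the shut fingers; the grasp point (between the pads) lies 19 mm behind it; z points along the fingers, y is the line along which they close (so a half turn about z gives the same grasp; the last joint's range is limited). The gripper opens to 94 mm and grips with 3 to 60 N. Pads are 16 mm wide; open, the fingers measure 119 mm over their backs; the gripper's body (75 mm by 177 mm) begins 78 mm behind the grasp point.
Start: joints at [-1.375, 0.276, 1.505, -0, 1.361, -0.121], TCP at [0.179, -0.546, 0.205] pointing down, gripper open.
Joint ranges: [-2.89, 2.89], [-0.75, 2.08], [0.22, 2.7], [-1.18, 4.32], [0.11, 2.71], [-2.7, 2.7]. Speed limits (rad/s): [2.57, 2.57, 3.14, 3.14, 3.14, 3.14].

INTERFACE

Orientations are given as a 3x3 rotation matrix whose columns are the frame's x, y, z axes.
In Python, from rig import read_state, read_camera, camera_params, sign_off gives the robot as it stands. The module is installed in compiled form; this text tells all that it offers.
- The arm moves only by the tool jog_arm, never from a script. Its argument "commands" is a list of rows, each an object of numbers: "dx", "dy", "dz": the shift along the tool's x, y, z in m; "yaw": the turn about the tool's z in degrees. In form: [{"dx": .., "dy": .., "dz": .., "yaw": ..}, ...]. A call has 1 to 20 rows; each row shifts and turns the commanded pose from where the row before left it, along the tool's axes as they then stand; what a row does not reach is not made up. A row lasts 1/8 s, in which the tool goes at most 62.5 mm and 10.7 degrees, less where a joint would pass 70% of its speed; a pose out of reach is approached as far as the arm can. A call with a gripper value outside its range is refused whole. "claw" is the opening, from 0 (shut) to 1 (fully open), set as the call begins (left out, the last holds). The fingers move at their own pace and stop on an object; "grip_force" is the grip in N (left out, the last holds). Time passes only in rows, so rows that do not move let the fingers close. It gives the time, the measured TCP pose, the force, the opening and the grip force at its end, in the units of the state.
- read_state(): the state, without advancing time (a new reading comes with each control period).
- read_camera(name): name is "scene" or "top"; returns the picture (480x640x3 uint8, red, green, blue); there is no depth.
- camera_params(name): a dict with "camera_matrix" (3x3 intrinsics, pixels), "R" (3x3) and "t" (3): a world point X has camera coordinates R X + t. Camera axes: x right, y down, z forward; pixel columns grow to the right and rows downward; lengths in m; the calibration is good to about 2 mm. A picture is of the moment at which its call begins. camera_params takes no time and is no camera call.
- sign_off(): hands the job in; it is judged then, once.
The state is a dict: "time_s": time; "qpos": joint angles; "qvel": joint speeds; "joint_efforts": joint torques, N m; "eef_pos": TCP position; "tcp_rot": TCP orientation; "contact_force": force on the tool from outside, world axes, zero at the start; "moment": the same for the moment, N m; "opening": finger opening in m; "grasp_force": force on a finger pad.
Only numpy, scipy, OpenCV 4.12 (cv2) and the standard library are available. Lean on these libraries where they do the work, as an engineer would, in place of code of your own. Each camera call takes 0.05 s, during which the arm holds its last target. There are 200 camera calls.

## Working session

There is one attempt and no reset: what is moved stays moved. The work goes in short steps, Python scripts to look and compute and a tool call to move; the robot and the scene stay as the last step left them, time stands still between calls to the robot, and variables do not carry over. Pictures are saved under pics/ and viewed, at most 10 in all, crops included, and the job is handed in when it is done.

Besides the shell and the picture viewer there is one more tool, called after "Request:" as name([rows], argument=value, ...), one row to a line, values as JSON. jog_arm: Moves the arm, as the interface text tells. Its arguments: {"type":"object","properties":{"commands":{"type":"array","items":{"type":"object","properties":{"dx":{"type":"number"},"dy":{"type":"number"},"dz":{"type":"number"},"yaw":{"type":"number"}}}},"claw":{"type":"number"},"grip_force":{"type":"number"}},"required":["commands"]}

```bash
mkdir -p pics; cat > h.py <<'E'
import numpy as np, cv2
from rig import *
def px(cam,u,v,z):
    p=camera_params(cam);K=np.array(p["camera_matrix"]);R=np.array(p["R"]);t=np.array(p["t"])
    d=R.T@np.linalg.inv(K)@np.array([u,v,1.]);c=-R.T@t
    return c+d*(z-c[2])/d[2]
def proj(cam,X):
    p=camera_params(cam);q=np.array(p["camera_matrix"])@(np.array(p["R"])@np.array(X)+np.array(p["t"]));return q[:2]/q[2]
def snap(cam,name,crop=None,s=1):
    im=read_camera(cam)[:,:,::-1]
    cv2.imwrite(f"pics/{cam}_full_{name}.png",im)
    if crop: x0,y0,x1,y1=crop; im=im[y0:y1,x0:x1]
    cv2.imwrite(f"pics/{name}.png",cv2.resize(im,None,fx=s,fy=s,interpolation=cv2.INTER_CUBIC))
E
python3 - <<'E'
from h import *
snap("scene","s1");snap("top","t1")
s=read_state();print(s["time_s"],s["tcp_rot"],s["contact_force"])
for c in("scene","top"):
    p=camera_params(c);print(c,-np.array(p["R"]).T@np.array(p["t"]))
E
```

```text
0.1 [[ 9.50252836e-01  3.11479463e-01 -3.02055684e-04]
 [ 3.11479539e-01 -9.50251522e-01  1.59411029e-03]
 [ 2.09503744e-04 -1.60889199e-03 -9.99998684e-01]] [-0.26390077  0.60964196  0.07874829]
scene [ 1.28565187 -0.57492811  0.74360304]
top [ 3.24567942e-01 -2.11403685e-04  1.63365536e+00]
```

View pics/s1.png

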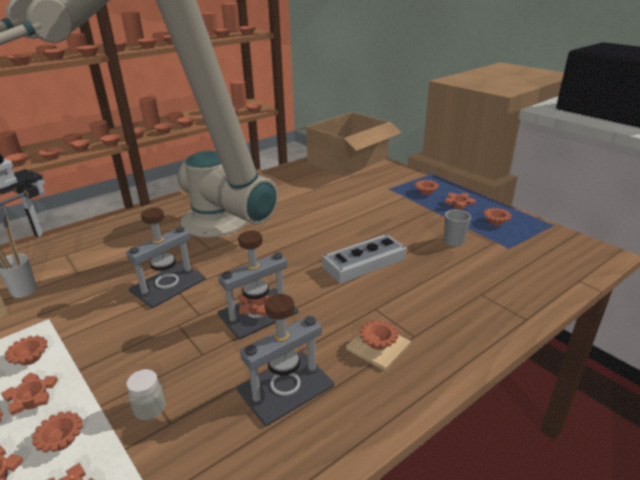

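View pics/t1.png

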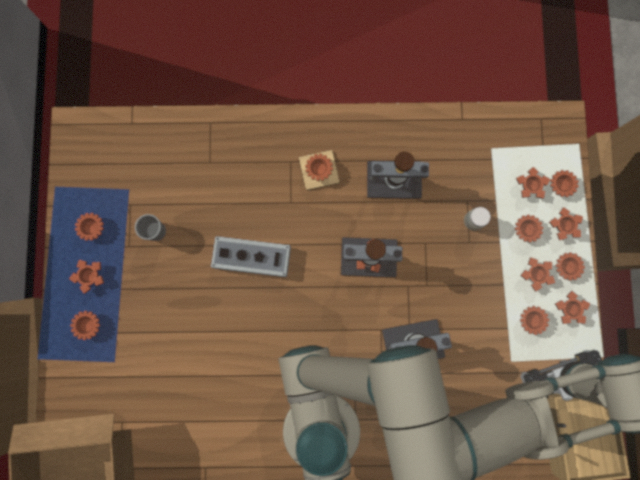

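The top view (up = +x, left = +y) shows three presses, at (395,180), (370,257) and (417,340). The farthest left is (370,257), and a star-like lamp sits in it. The board at (319,168) holds the round lamp. The panel is at (250,257). I'll check this in close crops.

```bash
python3 - <<'E'
import cv2
t=cv2.imread("pics/t1.png")[220:290,205:410];cv2.imwrite("pics/t1c.png",cv2.resize(t,None,fx=3.9,fy=3.9,interpolation=cv2.INTER_CUBIC))
t=cv2.imread("pics/s1.png")[225:340,210:410];cv2.imwrite("pics/s1c.png",cv2.resize(t,None,fx=4,fy=4,interpolation=cv2.INTER_CUBIC))
E
```

```text
(no output)
```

View pics/t1c.png

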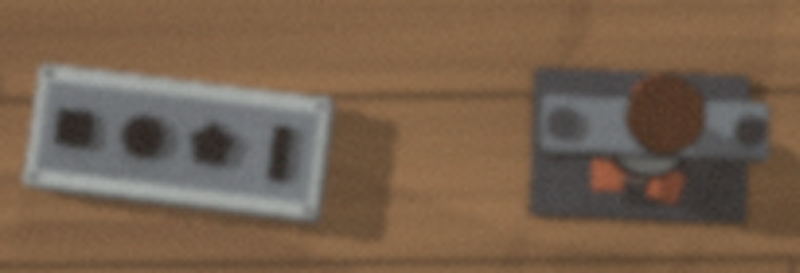

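View pics/s1c.png

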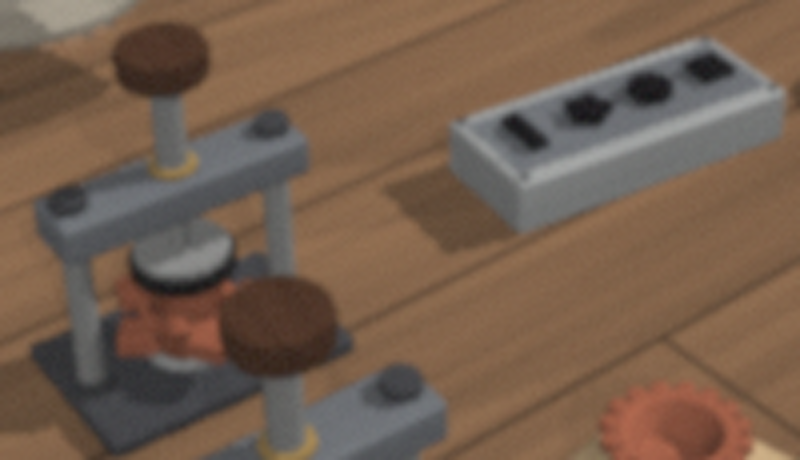

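Confirmed: the star lamp is under the pad in the chosen press, so the star key is right. Crop pixels are square (75,128), round (144,137), star (213,145), bar (281,153) and knob top (666,113).

```bash
python3 - <<'E'
from h import *
f=lambda x,y:((x+.5)/3.9-.5+205,(y+.5)/3.9-.5+220)
k=np.array([px("top",*f(*c),.049)[:2] for c in[(75,128),(144,137),(213,145),(281,153)]])
d=(k[0]-k[3])/np.linalg.norm(k[0]-k[3]);c=k.mean(0);print(k.round(4),np.linalg.norm(k[0]-k[3]))
K=[c+d*o for o in(.075,.025,-.025,-.075)]
kt=px("top",*f(666,112),.215)[:2]
g=lambda x,y:((x+.5)/4-.5+210,(y+.5)/4-.5+225)
ks=px("scene",*g(162,52),.215)[:2]
print("sc keys",[px("scene",*g(*q),.049)[:2].round(4) for q in[(710,68),(649,88),(587,109),(525,131)]])
print("knob top/scene",kt,ks)
s=read_state();R=np.array(s["tcp_rot"]);p=s["eef_pos"]
print("panel dir",d,np.degrees(np.arctan2(-d[0],d[1])),"keys",np.round(K,4))
seq=[K[0],K[2],K[3],(kt+ks)/2];q=np.array(p)
for a in seq:
    a=np.array([a[0],a[1],q[2]]);print((R.T@(a-q)).round(4));q=a
E
```

```text
[[0.4948 0.2672]
 [0.4877 0.2174]
 [0.4813 0.1676]
 [0.4749 0.1186]] 0.1499479149739327
sc keys [array([0.5018, 0.2656]), array([0.4938, 0.2161]), array([0.4866, 0.1668]), array([0.4805, 0.1182])]
knob top/scene [ 0.48278863 -0.14265429] [ 0.4907751  -0.14546616]
panel dir [0.13265982 0.99116163] -7.623320112593206 keys [[0.4947 0.267 ]
 [0.488  0.2175]
 [0.4814 0.1679]
 [0.4748 0.1184]]
[ 0.5531 -0.6742  0.0012]
[-0.0435  0.0901 -0.0002]
[-0.0217  0.045  -0.0001]
[-0.0703  0.2531 -0.0004]
```

Request:
jog_arm([
  {"dz": -0.05},
  {"dz": -0.05},
  {"dx": 0.0309,"dy": -0.0373},
  {"dx": 0.0309,"dy": -0.0373},
  {"dx": 0.0309,"dy": -0.0373},
  {"dx": 0.0309,"dy": -0.0373},
  {"dx": 0.0309,"dy": -0.0373},
  {"dx": 0.0309,"dy": -0.0373},
  {"dx": 0.0309,"dy": -0.0373},
  {"dx": 0.0309,"dy": -0.0373},
  {"dx": 0.0309,"dy": -0.0373},
  {"dx": 0.0309,"dy": -0.0373},
  {"dx": 0.0309,"dy": -0.0373},
  {"dx": 0.0309,"dy": -0.0373},
  {"dx": 0.0309,"dy": -0.0373},
  {"dx": 0.0309,"dy": -0.0373},
  {"dx": 0.0309,"dy": -0.0373},
  {"dx": 0.0309,"dy": -0.0373},
  {"dx": 0.0309,"dy": -0.0373},
  {"dx": 0.0309,"dy": -0.0373},
], claw=0, grip_force=10)

```text
schema error: expected keys dx, dy, dz, yaw
```

Request:
jog_arm([
  {"dx": 0,"dy": 0,"dz": -0.05,"yaw": 0},
  {"dx": 0,"dy": 0,"dz": -0.05,"yaw": 0},
  {"dx": 0.0309,"dy": -0.0373,"dz": 0,"yaw": 0},
  {"dx": 0.0309,"dy": -0.0373,"dz": 0,"yaw": 0},
  {"dx": 0.0309,"dy": -0.0373,"dz": 0,"yaw": 0},
  {"dx": 0.0309,"dy": -0.0373,"dz": 0,"yaw": 0},
  {"dx": 0.0309,"dy": -0.0373,"dz": 0,"yaw": 0},
  {"dx": 0.0309,"dy": -0.0373,"dz": 0,"yaw": 0},
  {"dx": 0.0309,"dy": -0.0373,"dz": 0,"yaw": 0},
  {"dx": 0.0309,"dy": -0.0373,"dz": 0,"yaw": 0},
  {"dx": 0.0309,"dy": -0.0373,"dz": 0,"yaw": 0},
  {"dx": 0.0309,"dy": -0.0373,"dz": 0,"yaw": 0},
  {"dx": 0.0309,"dy": -0.0373,"dz": 0,"yaw": 0},
  {"dx": 0.0309,"dy": -0.0373,"dz": 0,"yaw": 0},
  {"dx": 0.0309,"dy": -0.0373,"dz": 0,"yaw": 0},
  {"dx": 0.0309,"dy": -0.0373,"dz": 0,"yaw": 0},
  {"dx": 0.0309,"dy": -0.0373,"dz": 0,"yaw": 0},
  {"dx": 0.0309,"dy": -0.0373,"dz": 0,"yaw": 0},
  {"dx": 0.0309,"dy": -0.0373,"dz": 0,"yaw": 0},
  {"dx": 0.0309,"dy": -0.0373,"dz": 0,"yaw": 0},
], claw=0, grip_force=10)

```text
time_s: 2.6
eef_pos: [0.4986, 0.2663, 0.3049]
tcp_rot: [[0.95, 0.312, -0.001], [0.312, -0.95, -0.001], [-0.001, 0.0, -1.0]]
contact_force: [0.0, 0.2, 0.9]
opening: 0.0004
grasp_force: 0.0
```

Request:
jog_arm([
  {"dx": 0,"dy": 0,"dz": 0.04,"yaw": 0},
  {"dx": 0,"dy": 0,"dz": 0.04,"yaw": 0},
  {"dx": 0,"dy": 0,"dz": 0.04,"yaw": 0},
  {"dx": 0,"dy": 0,"dz": 0.04,"yaw": 0},
  {"dx": 0,"dy": 0,"dz": 0.04,"yaw": 0},
  {"dx": 0,"dy": 0,"dz": 0.03,"yaw": 0},
  {"dx": 0,"dy": 0,"dz": 0.015,"yaw": 0},
  {"dx": 0,"dy": 0,"dz": 0,"yaw": 0},
])

```text
time_s: 3.6
eef_pos: [0.4979, 0.2646, 0.0596]
tcp_rot: [[0.95, 0.311, -0.002], [0.311, -0.95, -0.001], [-0.002, 0.0, -1.0]]
contact_force: [0.4, -0.6, 0.5]
opening: 0.0006
grasp_force: 0.0
```

```bash
python3 - <<'E'
from h import *
s=read_state();p=s["eef_pos"];print(p)
snap("scene","s2",(310,190,430,280),6)
print((proj("scene",p)-[310,190])*6)
E
```

```text
[0.4979276  0.26458966 0.0596062 ]
[456.3343854  287.13412794]
```

View pics/s2.png

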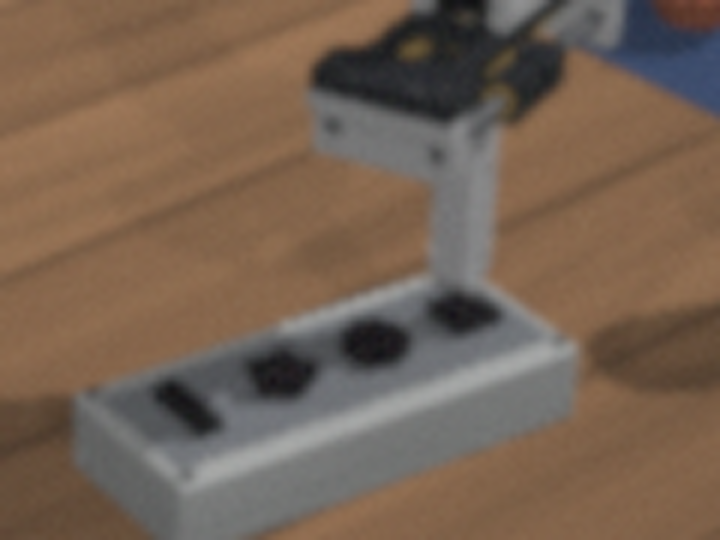

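The tip at (458,285) is directly above the square key at (465,312). Now I press it.

Request:
jog_arm([
  {"dx": 0,"dy": 0,"dz": 0.007,"yaw": 0},
  {"dx": 0,"dy": 0,"dz": 0.004,"yaw": 0},
  {"dx": 0,"dy": 0,"dz": 0.003,"yaw": 0},
  {"dx": 0,"dy": 0,"dz": 0.003,"yaw": 0},
  {"dx": 0,"dy": 0,"dz": 0,"yaw": 0},
  {"dx": 0,"dy": 0,"dz": 0,"yaw": 0},
])

```text
time_s: 4.4
eef_pos: [0.4988, 0.265, 0.0439]
tcp_rot: [[0.95, 0.312, 0.001], [0.312, -0.95, 0.0], [0.001, 0.0, -1.0]]
contact_force: [-1.1, -0.2, 4.4]
opening: 0.0005
grasp_force: 2.2
```

Request:
jog_arm([
  {"dx": 0,"dy": 0,"dz": 0.0015,"yaw": 0},
  {"dx": 0,"dy": 0,"dz": 0.001,"yaw": 0},
  {"dx": 0,"dy": 0,"dz": 0,"yaw": 0},
  {"dx": 0,"dy": 0,"dz": 0,"yaw": 0},
])

```text
time_s: 4.9
eef_pos: [0.4989, 0.265, 0.043]
tcp_rot: [[0.95, 0.312, 0.002], [0.312, -0.95, 0.0], [0.002, 0.0, -1.0]]
contact_force: [-3.5, -1.5, 15.9]
opening: 0.0007
grasp_force: 7.9
```

Request:
jog_arm([
  {"dx": 0,"dy": 0,"dz": -0.015,"yaw": 0},
  {"dx": 0,"dy": 0,"dz": -0.015,"yaw": 0},
  {"dx": -0.0149,"dy": 0.0295,"dz": 0,"yaw": 0},
  {"dx": -0.0149,"dy": 0.0295,"dz": 0,"yaw": 0},
  {"dx": -0.015,"dy": 0.0295,"dz": 0,"yaw": 0},
  {"dx": 0,"dy": 0,"dz": 0.01,"yaw": 0},
  {"dx": 0,"dy": 0,"dz": 0,"yaw": 0},
  {"dx": 0,"dy": 0,"dz": 0,"yaw": 0},
])

```text
time_s: 5.9
eef_pos: [0.4837, 0.1676, 0.0608]
tcp_rot: [[0.95, 0.312, -0.0], [0.312, -0.95, 0.0], [-0.0, -0.0, -1.0]]
contact_force: [-0.1, -0.0, 0.5]
opening: 0.0003
grasp_force: 0.0
```

```bash
python3 - <<'E'
from h import *
snap("scene","s3",(310,190,430,280),6)
E
```

```text
(no output)
```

View pics/s3.png

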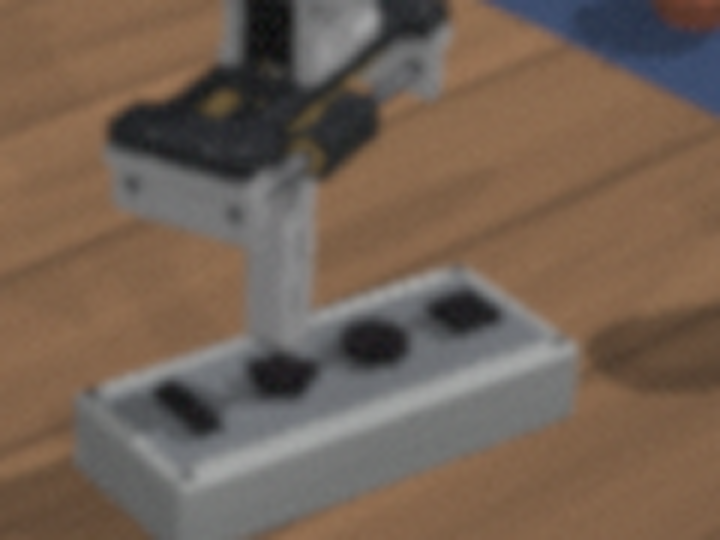

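The tip at (275,345) is above the star key at (281,375). Now I press it.

Request:
jog_arm([
  {"dx": 0,"dy": 0,"dz": 0.008,"yaw": 0},
  {"dx": 0,"dy": 0,"dz": 0.004,"yaw": 0},
  {"dx": 0,"dy": 0,"dz": 0.003,"yaw": 0},
  {"dx": 0,"dy": 0,"dz": 0.003,"yaw": 0},
  {"dx": 0,"dy": 0,"dz": 0.0015,"yaw": 0},
  {"dx": 0,"dy": 0,"dz": 0,"yaw": 0},
  {"dx": 0,"dy": 0,"dz": 0,"yaw": 0},
])

```text
time_s: 6.82
eef_pos: [0.4833, 0.1671, 0.0431]
tcp_rot: [[0.95, 0.311, 0.0], [0.311, -0.95, 0.001], [0.001, -0.001, -1.0]]
contact_force: [-4.2, 0.8, 14.1]
opening: 0.0004
grasp_force: 7.1
```

Request:
jog_arm([
  {"dx": 0,"dy": 0,"dz": -0.0095,"yaw": 0},
  {"dx": 0,"dy": 0,"dz": -0.01,"yaw": 0},
  {"dx": -0.0108,"dy": 0.0225,"dz": 0,"yaw": 0},
  {"dx": -0.0109,"dy": 0.0226,"dz": 0,"yaw": 0},
  {"dx": 0,"dy": 0,"dz": 0,"yaw": 0},
  {"dx": 0,"dy": 0,"dz": 0.008,"yaw": 0},
  {"dx": 0,"dy": 0,"dz": 0.004,"yaw": 0},
  {"dx": 0,"dy": 0,"dz": 0.003,"yaw": 0},
  {"dx": 0,"dy": 0,"dz": 0.003,"yaw": 0},
  {"dx": 0,"dy": 0,"dz": 0.0015,"yaw": 0},
  {"dx": 0,"dy": 0,"dz": 0,"yaw": 0},
  {"dx": 0,"dy": 0,"dz": 0,"yaw": 0},
])

```text
time_s: 8.32
eef_pos: [0.4769, 0.1177, 0.043]
tcp_rot: [[0.95, 0.312, 0.001], [0.312, -0.95, 0.001], [0.001, -0.0, -1.0]]
contact_force: [-4.4, 0.2, 15.2]
opening: 0.0006
grasp_force: 7.5
```

```bash
python3 - <<'E'
from h import *
snap("scene","s4",(310,190,430,280),6)
E
```

```text
(no output)
```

View pics/s4.png

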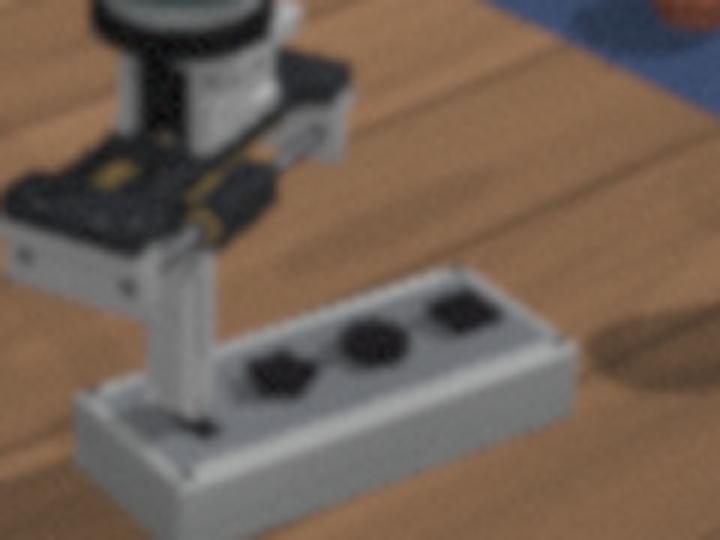

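The tip is on the bar key near (190,415), with the key fully down. Next is the knob.

Request:
jog_arm([
  {"dx": 0,"dy": 0,"dz": -0.025,"yaw": 0},
  {"dx": 0,"dy": 0,"dz": -0.05,"yaw": 0},
  {"dx": 0,"dy": 0,"dz": -0.05,"yaw": 0},
  {"dx": 0,"dy": 0,"dz": -0.05,"yaw": 0},
  {"dx": 0,"dy": 0,"dz": -0.05,"yaw": 0},
  {"dx": -0.0119,"dy": 0.0421,"dz": 0,"yaw": 0},
  {"dx": -0.0119,"dy": 0.0421,"dz": 0,"yaw": 0},
  {"dx": -0.0119,"dy": 0.0421,"dz": 0,"yaw": 0},
  {"dx": -0.0119,"dy": 0.0421,"dz": 0,"yaw": 0},
  {"dx": -0.0119,"dy": 0.0421,"dz": 0,"yaw": 0},
  {"dx": -0.0118,"dy": 0.042,"dz": 0,"yaw": 0},
  {"dx": 0,"dy": 0,"dz": 0.02,"yaw": 0},
  {"dx": 0,"dy": 0,"dz": 0.02,"yaw": 0},
  {"dx": 0,"dy": 0,"dz": 0,"yaw": 0},
  {"dx": 0,"dy": 0,"dz": 0,"yaw": 0},
])

```text
time_s: 10.25
eef_pos: [0.4883, -0.145, 0.227]
tcp_rot: [[0.95, 0.312, 0.001], [0.312, -0.95, -0.0], [0.001, 0.001, -1.0]]
contact_force: [0.1, 0.2, 0.0]
opening: 0.0003
grasp_force: 0.0
```

```bash
python3 - <<'E'
from h import *
snap("scene","s5",(200,190,320,280),6)
print((proj("scene",read_state()["eef_pos"])-[200,190])*6)
E
```

```text
[295.21221103 252.97396476]
```

View pics/s5.png

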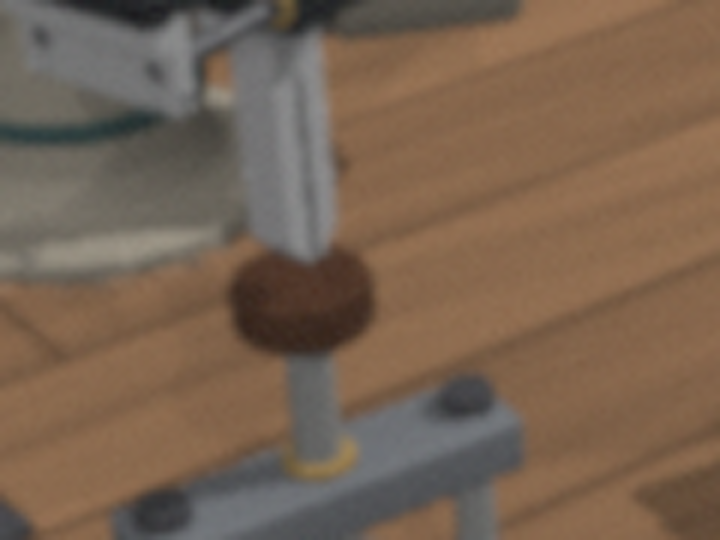

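The tip is over the knob's centre (knob at (303,290)). I'll push down slowly.

Request:
jog_arm([
  {"dx": 0,"dy": 0,"dz": 0.008,"yaw": 0},
  {"dx": 0,"dy": 0,"dz": 0.003,"yaw": 0},
  {"dx": 0,"dy": 0,"dz": 0.003,"yaw": 0},
  {"dx": 0,"dy": 0,"dz": 0.003,"yaw": 0},
  {"dx": 0,"dy": 0,"dz": 0.003,"yaw": 0},
  {"dx": 0,"dy": 0,"dz": 0.003,"yaw": 0},
  {"dx": 0,"dy": 0,"dz": 0.003,"yaw": 0},
  {"dx": 0,"dy": 0,"dz": 0.003,"yaw": 0},
  {"dx": 0,"dy": 0,"dz": 0.003,"yaw": 0},
  {"dx": 0,"dy": 0,"dz": 0.003,"yaw": 0},
  {"dx": 0,"dy": 0,"dz": 0.002,"yaw": 0},
  {"dx": 0,"dy": 0,"dz": 0.002,"yaw": 0},
  {"dx": 0,"dy": 0,"dz": 0.002,"yaw": 0},
  {"dx": 0,"dy": 0,"dz": 0.002,"yaw": 0},
  {"dx": 0,"dy": 0,"dz": 0,"yaw": 0},
])

```text
time_s: 12.18
eef_pos: [0.4878, -0.1448, 0.1844]
tcp_rot: [[0.95, 0.312, 0.0], [0.312, -0.95, -0.0], [0.0, 0.0, -1.0]]
contact_force: [-3.8, 2.6, 11.5]
opening: 0.0005
grasp_force: 5.5
```

Request:
jog_arm([
  {"dx": 0,"dy": 0,"dz": 0.002,"yaw": 0},
  {"dx": 0,"dy": 0,"dz": 0.002,"yaw": 0},
  {"dx": 0,"dy": 0,"dz": 0,"yaw": 0},
  {"dx": 0,"dy": 0,"dz": 0,"yaw": 0},
  {"dx": 0,"dy": 0,"dz": 0,"yaw": 0},
  {"dx": 0,"dy": 0,"dz": 0,"yaw": 0},
])

```text
time_s: 12.92
eef_pos: [0.4878, -0.1448, 0.1809]
tcp_rot: [[0.95, 0.312, 0.001], [0.312, -0.95, -0.0], [0.001, 0.0, -1.0]]
contact_force: [-3.8, 2.3, 11.8]
opening: 0.0002
grasp_force: 6.4
```

```bash
python3 - <<'E'
from h import *
snap("scene","s6",(190,190,350,350),3.7)
print(read_state()["eef_pos"])
E
```

```text
[ 0.48777278 -0.14479175  0.18092695]
```

View pics/s6.png

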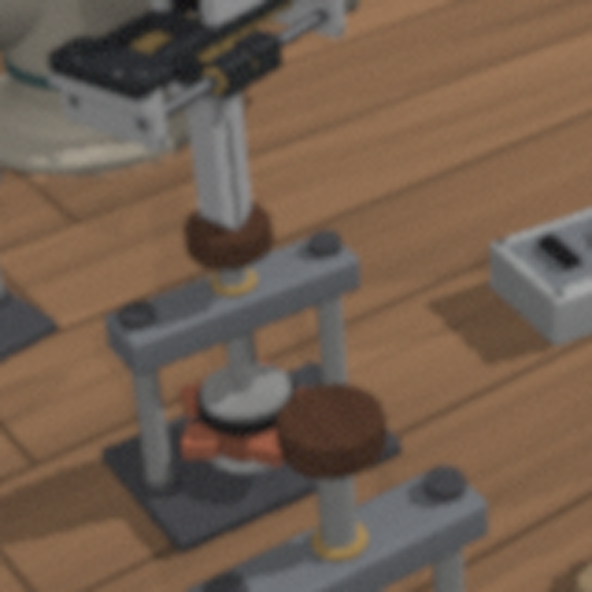

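The pad at (245,395) is resting on the star lamp's rim and the knob is down about 34 mm. I'll push 1 mm more, then hold for over three seconds.

Request:
jog_arm([
  {"dx": 0,"dy": 0,"dz": 0.001,"yaw": 0},
  {"dx": 0,"dy": 0,"dz": 0,"yaw": 0},
  {"dx": 0,"dy": 0,"dz": 0,"yaw": 0},
  {"dx": 0,"dy": 0,"dz": 0,"yaw": 0},
  {"dx": 0,"dy": 0,"dz": 0,"yaw": 0},
  {"dx": 0,"dy": 0,"dz": 0,"yaw": 0},
  {"dx": 0,"dy": 0,"dz": 0,"yaw": 0},
  {"dx": 0,"dy": 0,"dz": 0,"yaw": 0},
  {"dx": 0,"dy": 0,"dz": 0,"yaw": 0},
  {"dx": 0,"dy": 0,"dz": 0,"yaw": 0},
  {"dx": 0,"dy": 0,"dz": 0,"yaw": 0},
  {"dx": 0,"dy": 0,"dz": 0,"yaw": 0},
  {"dx": 0,"dy": 0,"dz": 0,"yaw": 0},
  {"dx": 0,"dy": 0,"dz": 0,"yaw": 0},
  {"dx": 0,"dy": 0,"dz": 0,"yaw": 0},
  {"dx": 0,"dy": 0,"dz": 0,"yaw": 0},
  {"dx": 0,"dy": 0,"dz": 0,"yaw": 0},
  {"dx": 0,"dy": 0,"dz": 0,"yaw": 0},
  {"dx": 0,"dy": 0,"dz": 0,"yaw": 0},
  {"dx": 0,"dy": 0,"dz": 0,"yaw": 0},
])

```text
time_s: 15.48
eef_pos: [0.4878, -0.1448, 0.18]
tcp_rot: [[0.95, 0.312, 0.001], [0.312, -0.95, -0.0], [0.001, 0.001, -1.0]]
contact_force: [-3.7, 2.2, 13.2]
opening: -0.0002
grasp_force: 6.7
```

Request:
jog_arm([
  {"dx": 0,"dy": 0,"dz": 0,"yaw": 0},
  {"dx": 0,"dy": 0,"dz": 0,"yaw": 0},
  {"dx": 0,"dy": 0,"dz": 0,"yaw": 0},
  {"dx": 0,"dy": 0,"dz": 0,"yaw": 0},
  {"dx": 0,"dy": 0,"dz": 0,"yaw": 0},
  {"dx": 0,"dy": 0,"dz": 0,"yaw": 0},
  {"dx": 0,"dy": 0,"dz": 0,"yaw": 0},
  {"dx": 0,"dy": 0,"dz": 0,"yaw": 0},
  {"dx": 0,"dy": 0,"dz": 0,"yaw": 0},
  {"dx": 0,"dy": 0,"dz": 0,"yaw": 0},
  {"dx": 0,"dy": 0,"dz": 0,"yaw": 0},
  {"dx": 0,"dy": 0,"dz": 0,"yaw": 0},
])

```text
time_s: 16.98
eef_pos: [0.4878, -0.1448, 0.18]
tcp_rot: [[0.95, 0.312, 0.001], [0.312, -0.95, -0.0], [0.001, 0.001, -1.0]]
contact_force: [-4.6, 2.7, 13.4]
opening: 0.0006
grasp_force: 6.7
```

```bash
python3 -c "
from rig import *
print(sign_off())"
```

```text
the job is handed in; nothing more can be done
None
```

I pressed the square, star and bar keys fully down in that order, then held the knob 35 mm down at about 13 N for about 4 s, and handed the job in at about 17 s while still holding it there.

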